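# Hang the spare wheel rim on the locking J-hook

## Task

Lift the spare wheelchair wheel rim out of its low rack and hang it over the twin J-hook, behind the upturned tips. Then press the rim down into the hook by feel, firmly but never hard (stay below 25 newtons), until the red claw has swung fully over the tyre and the rim sits home; let go and leave the things standing around where they are.

Things in the scene. Friction and masses are not known exactly. Their poses are not given: they have to be found in the camera images.
- wheel: spare rim of a small wheelchair wheel with its dark tyre, hub not fitted: an open rigid ring, 0.24 to 0.38 kg, flat-sided, outer diameter 180, inner diameter 136, 20 mm wide, so 22 mm deep from outside to inside. Origin at the centre of the ring, x = axle, z = to its top. It stands upright in a low rack, centre 100 mm and top 190 mm above the table, and lifts straight up
- wheel_grip (a point): point inside the wheel's ring at the very top: 80 mm above the centre, 10 mm below the top of the tyre, midway in its 20 mm width. To be grasped here from above, fingers closing along the axle. Axes as wheel
- rack: low rack that the wheel stands in, fixed, 70 x 170 mm base, two blue cheeks 23 mm apart and 58 mm high, their slot along y. Origin on the table under its middle.
- stand: fixed hook stand, foot 130 mm wide, 10 thick. Origin on the table below the middle of the hook's seat; x points level from the seat to the post (18 mm thick, 224 high, at x = +75). The hook arm is clamped firmly to the post at a height set anew each time and NOT measured: the seat bottom is anywhere from 185 to 209 mm above the table, so it must be felt
- claw (a joint): red claw of the hook, on a stiff friction hinge, stays where left: 0 open, about 0.43 rad with the rim home (stop 0.55). Open, its paddles stand 19 mm above the seat bottom at y = +-24 mm. The rim meets them 11 mm above home and turns them with 7 to 10 N, more than the wheel's weight; keepers (y = +-45 mm, to 40 mm above seat) swing over the tyre. At home force rises steeply, 20 N per mm
- steel_cup: small steel cup, 66 mm wide, 42 mm high, a bystander. Origin under its middle.
- ointment_bottle: small white bottle, 30 mm wide, 55 mm high, a bystander. Origin under its middle.
- swab_stack: stack of white swabs, 46 x 60 x 28 mm, a bystander. Origin under its middle.
- tourniquet: rolled blue tourniquet, 62 x 46 x 24 mm, a bystander. Origin under its middle.
- seat_low (a point): fixed point on the stand, 185 mm above its origin: lowest possible seat bottom (not the actual one). The hook is two steel J-prongs 8 mm thick at y = -35 and +35 mm, open between for the fingers; each has a trough 26 mm wide, flaring, at x = 0 and an upturned tip at x = -29 mm, ending 24 mm above the seat bottom. Axes as stand
- way_in (a point): fixed point before the hook, at x = -65 mm of the stand, 280 mm high. The wheel comes from here towards +x, axle along the stand's x, with the top of the ring above the tips, stops at x = 0 and is lowered. Home: the rim's inside rests on both prongs, ring centre 58 mm below, top of tyre 32 mm above the seat bottom. Axes as stand
Mind the look-alikes: they are no part of the job. Of the things like the wheel, leave any that is turquoise; of the rest the smaller one is meant.

How it is judged (in metres and radians):
On the way, in this order (a step that is already met when the one before it is completed fails the run):
1. the wheel is lifted clear of the rack (height (world z) of wheel above 0.15 m and contact force between wheel and rack below 0.1 N and contact force between wheel and the fingers above 1 N), for 0.2 s.
2. the wheel is pressed home in the hook so that the claw closes over it (value of joint claw above 0.36 rad and x of wheel in the frame of stand between -0.012 and 0.012 m and contact force between wheel and stand above 1 N), for 0.1 s.
At the end, for the whole second after the job is handed in: The wheel hangs at rest by its rim in the hook, its centre within 12 mm of the seat's middle along the arm and 15 mm sideways, between 120 and 160 mm above the table, axle within 0.2 rad of the arm, the claw closed over it (joint above 0.36 rad) (all of step 2 and y of wheel in the frame of stand between -0.015 and 0.015 m and height (world z) of wheel between 0.12 and 0.16 m and angle between the x axis of wheel and the x axis of stand, either way round below 0.2 rad and linear speed of wheel below 0.03 m/s); the robot touches nothing.
It fails at once if the wheel is pressed or knocked against the hook stand with more than 25 N (contact force between wheel and stand above 25 N).
It fails at once if the robot itself bears on the hook stand with more than 25 N (contact force between any of the fingers, the arm and stand above 25 N).
It fails at once if a bystander object is displaced by more than 2 cm (distance of any of steel_cup, ointment_bottle, swab_stack, tourniquet from where it was at the start of the episode above 0.02 m).
It also fails if it takes over 54 s, if anything falls off the work surface, if the arm or the gripper's body presses on something with over 40 N, if the wrist force passes 120 N, or if a joint passes its speed limit or range.

## Robot

A 6-joint arm with a two-finger parallel gripper is mounted at the origin on the work surface; the furniture and walls round the work are solid. World frame = base frame: x ahead of the robot, y to its left, z up, the work surface at z = 0. Lengths are in mm, angles in rad, forces in N, time in s.
With the tool pointing down it reaches from about 275 to 750 mm from the base axis. Payload 10.2 kg.
Tool frame: the origin (TCP) lies at the very end of the fingers, on their centre line; the grasp point (between the pads) lies 19 mm behind it; z points along the fingers, y is the direction in which the jaws open and shut (so a half turn about z gives the same grasp; the last joint's range is limited). The gripper opens to 85 mm and grips with 20 to 120 N. Pads are 22 mm wide; open, the fingers measure 114 mm over their backs; the gripper's body (76 mm by 85 mm) begins 54 mm behind the grasp point. The pads swing forward as they close: fully open they stand 13 mm farther back than shut.
Start: joints at [-1.499, 0.313, 1.498, -0, 1.331, -0.223], TCP at [152.525, -502.362, 231.294] pointing down, gripper open.
Joint ranges: [-2.94, 2.94], [-0.97, 2.17], [0.19, 2.56], [-1.23, 4.37], [0.02, 3.11], [-2.88, 2.88]. Speed limits (rad/s): [2.39, 2.39, 3.01, 3.14, 3.14, 3.14].

## Interface

Orientations are given as a unit quaternion [w, x, y, z].
In Python, from rig import ctrl, eyes, order gives the robot as it stands.
- The arm moves only by the tool move_arm, never from a script. Its argument "deltas" is a list of rows, each a list of 6 numbers: the shift along the tool's x, y, z in cm, then the turn, a rotation vector about the tool's x, y, z in degrees. A call has exactly 10 rows; each row shifts and turns the commanded pose from where the row before left it, along the tool's axes as they then stand; what a row does not reach is not made up. A row lasts 1/10 s, in which the tool goes at most 50 mm and 8.59 degrees, less where a joint would pass 70% of its speed; a pose out of reach is approached as far as the arm can. A call is refused whole if a number of a shift passes 5 or a number of a turn 8.59, either way. A call with a gripper value outside its range is refused whole. "grip" is the finger opening in cm, from 0 to 8.54, set as the call begins (left out, the last holds). The fingers move at their own pace and stop on an object; "newtons" is the grip in N (left out, the last holds). Time passes only in rows, so rows that do not move let the fingers close, or fill a call up. It gives the time, the measured TCP pose, the force and the opening at its end, in the units of the state.
- ctrl.sense(): the state, without advancing time (a new reading comes with each control period).
- eyes.capture(name): name is "side" or "top" or "wrist"; returns the picture (384x512x3 uint8, blue, green, red); there is no depth.
- eyes.camera_params(name): a dict with "K" (3x3 intrinsics, pixels), "camera_from_world" (4x4, takes a point from world to camera coordinates). Camera axes: x right, y down, z forward; pixel columns grow to the right and rows downward; lengths in mm; the calibration is good to about 2 mm. A picture is of the moment at which its call begins: read the wrist's pose just before it. camera_params takes no time and is no camera call; for the wrist camera it gives the pose at the moment of the call.
- order.finish_job(): hands the job in, once; it reports no verdict.
The state is a dict: "time_s": time; "joints": joint angles; "dq": joint speeds; "tau": joint torques, N m; "eef_pos": TCP position; "ee_rot": TCP orientation; "force": force on the tool from outside, world axes, zero at the start; "wrist_torque": the same for the moment, N m; "grip_width": opening from 0.0 (shut) to 1.0 (fully open).
Only numpy, scipy, OpenCV 4.12 (cv2) and the standard library are available. Lean on these libraries where they do the work, as an engineer would, in place of code of your own. Each camera call takes 0.05 s, during which the arm holds its last target.

## Working session

There is one attempt and no reset: what is moved stays moved. The work goes in short steps, Python scripts to look and compute and a tool call to move; the robot and the scene stay as the last step left them, time stands still between calls to the robot, and variables do not carry over. Pictures are saved under pics/ and viewed, and the job is handed in when it is done.

Besides the shell and the picture viewer there is one more tool, called after "Call:" as name([rows], argument=value, ...), one row to a line, values as JSON. move_arm: Moves the arm, as the interface text tells. Its arguments: {"type":"object","properties":{"deltas":{"type":"array"},"grip":{"type":"number"},"newtons":{"type":"number"}},"required":["deltas"]}

```bash
mkdir -p pics; ls
python3 - <<'E'
from rig import ctrl,eyes,order
import cv2,numpy as np
print(ctrl.sense())
for n in("side","top","wrist"):
    p=eyes.camera_params(n);print(n,np.round(p["K"],1).tolist(),np.round(p["camera_from_world"],4).tolist())
    cv2.imwrite(f"pics/{n}0.png",cv2.resize(eyes.capture(n),(800,600),interpolation=cv2.INTER_CUBIC))
E
```

```text
pics
{'time_s': 0.0, 'joints': array([-1.49932414e+00,  3.13454341e-01,  1.49845487e+00, -6.99465661e-06,
        1.33100010e+00, -2.23377240e-01]), 'dq': array([ 0.00042033,  0.00011289,  0.00087103, -0.0027313 ,  0.00125701,
        0.00022451]), 'tau': array([-1.72126442e-03, -4.12269366e+01, -2.59746355e+01, -3.34949391e-04,
        4.10913635e-03, -6.25017563e-06]), 'eef_pos': array([ 152.54154168, -502.07465383,  230.72616017]), 'ee_rot': array([-6.56690915e-04,  9.89152308e-01,  1.46892063e-01,  4.65669360e-05]), 'force': array([ 0.18067038,  0.5857471 , -0.42050156]), 'wrist_torque': array([-0.02813188,  0.00815184,  0.05157281]), 'grip_width': 0.9973593289228387}
side [[437.5, 0.0, 260.3], [0.0, 437.5, 194.5], [0.0, 0.0, 1.0]] [[0.9658, -0.2591, 0.004, -331.445], [-0.1167, -0.4489, -0.8859, 198.6312], [0.2313, 0.8552, -0.4638, 1344.0316], [0.0, 0.0, 0.0, 1.0]]
top [[435.2, 0.0, 257.5], [0.0, 435.2, 195.5], [0.0, 0.0, 1.0]] [[-0.0057, -1.0, -0.0023, 1.0117], [-0.9817, 0.006, -0.1903, 394.3771], [0.1903, 0.0012, -0.9817, 1557.0736], [0.0, 0.0, 0.0, 1.0]]
wrist [[266.7, 0.0, 256.9], [0.0, 266.7, 193.2], [0.0, 0.0, 1.0]] [[0.2915, -0.9566, -0.0013, -524.5805], [-0.9121, -0.2783, 0.3011, -39.8623], [-0.2884, -0.0866, -0.9536, 379.6457], [0.0, 0.0, 0.0, 1.0]]
```

View pics/side0.png

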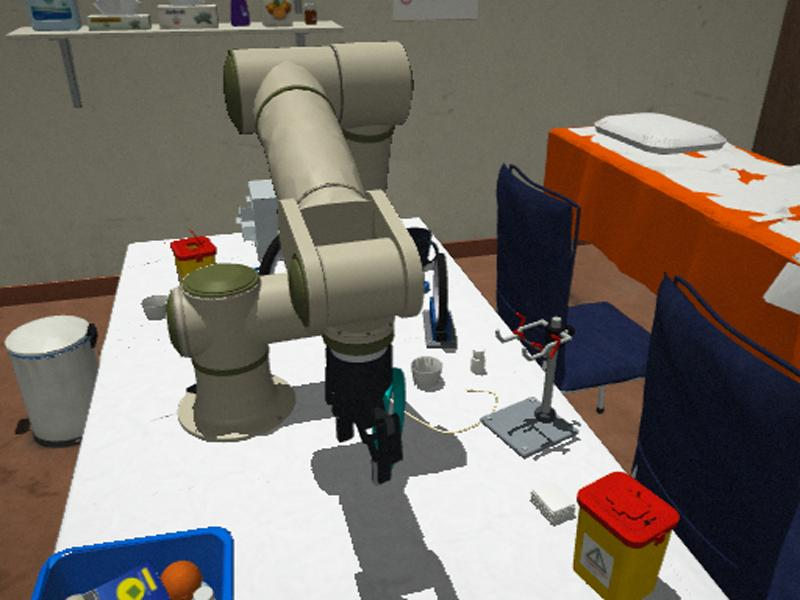

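View pics/top0.png

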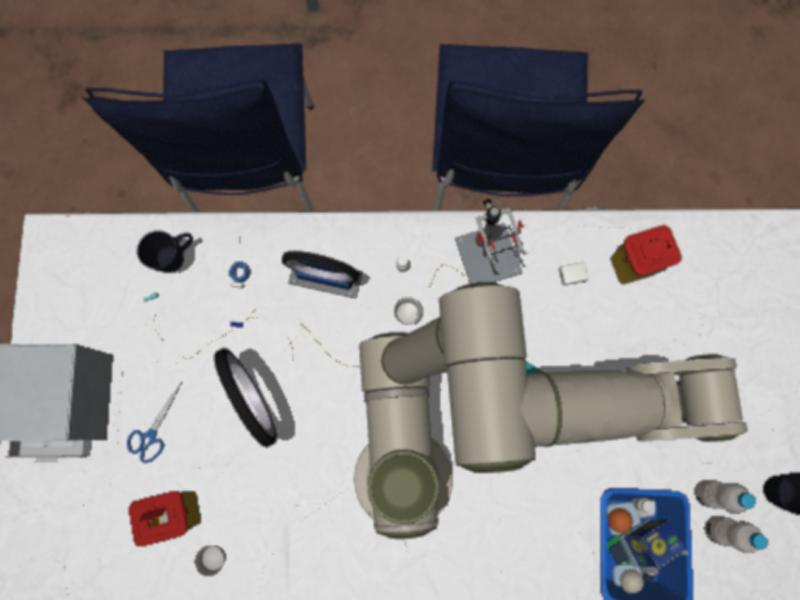

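View pics/wrist0.png

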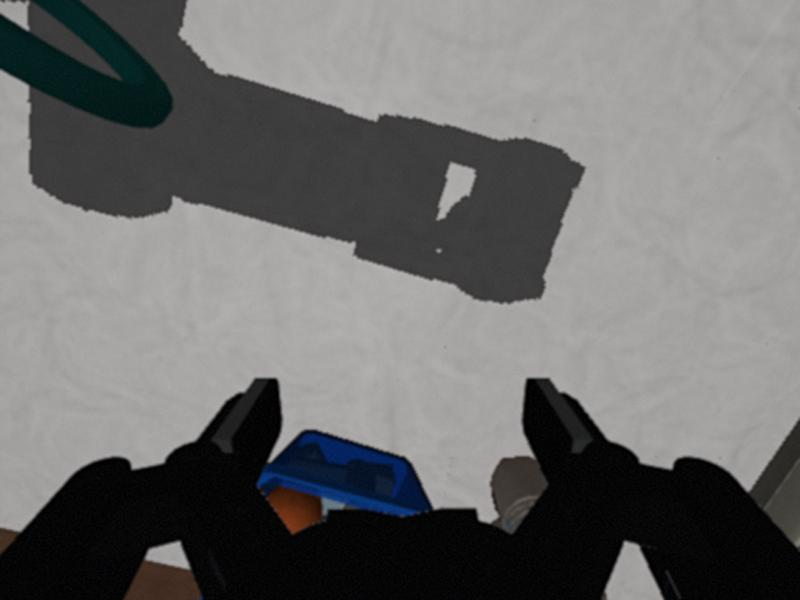

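```bash
cat > h.py <<'E'
import cv2,numpy as np
from rig import ctrl,eyes,order
def ray(n,uv,P=None):
    p=P or eyes.camera_params(n);K=np.array(p["K"]);T=np.array(p["camera_from_world"])
    R=T[:3,:3];c=-R.T@T[:3,3]
    d=R.T@np.linalg.inv(K)@np.array([uv[0],uv[1],1.]);return c,d
def atz(n,uv,z,P=None):
    c,d=ray(n,uv,P);return c+d*(z-c[2])/d[2]
def proj(n,X,P=None):
    p=P or eyes.camera_params(n);T=np.array(p["camera_from_world"])
    q=T[:3,:3]@np.array(X,float)+T[:3,3];q=np.array(p["K"])@q;return q[:2]/q[2]
def tri(obs):
    A=[];b=[]
    for n,uv,P in obs:
        c,d=ray(n,uv,P);d/=np.linalg.norm(d);M=np.eye(3)-np.outer(d,d);A.append(M);b.append(M@c)
    return np.linalg.solve(sum(A),sum(b))
def crop(n,x0,y0,w,h,s,out,im=None):
    im=eyes.capture(n) if im is None else im
    cv2.imwrite("pics/"+out,cv2.resize(im[y0:y0+h,x0:x0+w],None,fx=s,fy=s,interpolation=cv2.INTER_CUBIC))
E
python3 - <<'E'
from h import *
im=eyes.capture("top")
crop("top",130,140,130,100,6,"t1.png",im)
crop("top",280,120,130,80,6,"t2.png",im)
im=eyes.capture("side")
crop("side",250,130,130,100,6,"s1.png",im)
crop("side",300,190,100,110,5,"s2.png",im)
E
```

```text
(no output)
```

View pics/t1.png

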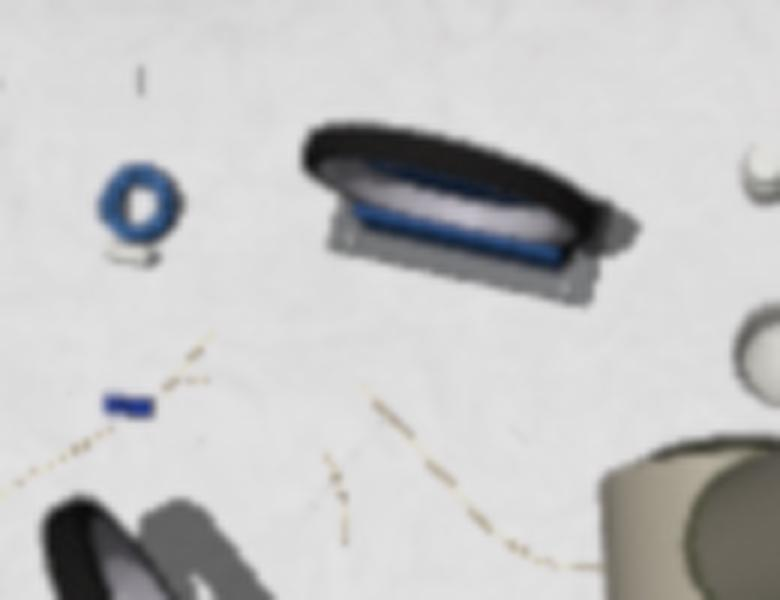

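View pics/t2.png

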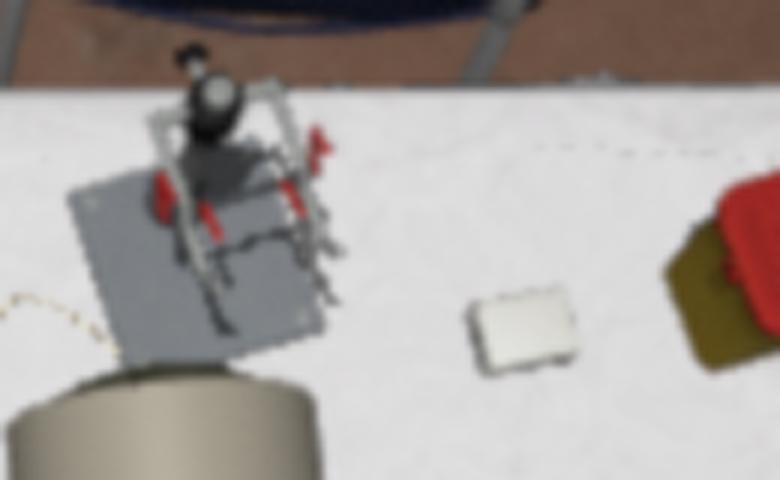

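View pics/s1.png

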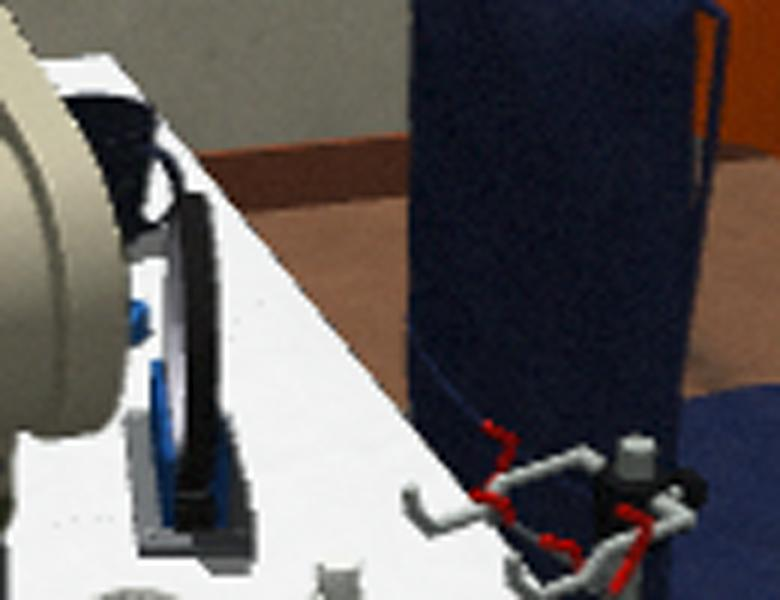

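View pics/s2.png

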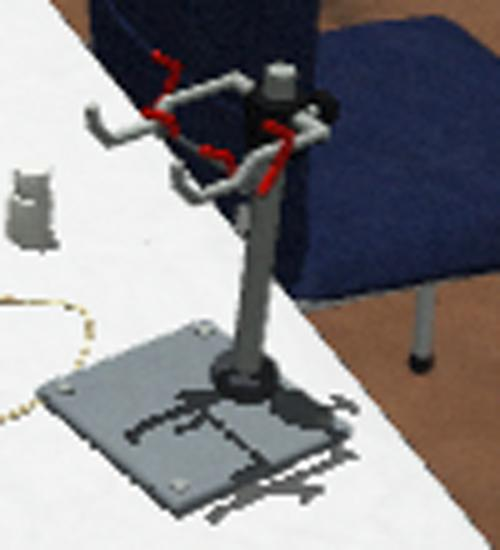

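Run:
```python
from h import *
f=lambda x0,y0,s,u,v:(x0+(u+.5)/s-.5,y0+(v+.5)/s-.5)
t1=lambda u,v:f(130,140,6,u,v)
t2=lambda u,v:f(280,120,6,u,v)
s1=lambda u,v:f(250,130,6,u,v)
s2=lambda u,v:f(300,190,5,u,v)
r=lambda a:np.round(a,1)
L=atz("top",t1(304,158),100);R=atz("top",t1(600,215),100)
print("ring ends",r(L),r(R),np.linalg.norm(R-L),"dir",np.degrees(np.arctan2(*(R-L)[[1,0]])))
print("top outer back edge z190",r(atz("top",t1(375,123),190)),r(atz("top",t1(480,150),190)))
print("rack front",r(atz("top",t1(330,250),5)),r(atz("top",t1(588,305),5)))
print("wheel top tri",r(tri([("top",t1(430,150),None),("side",s1(195,193),None)])))
print("bigger", [r(atz("top",(u*.64,v*.64),100)) for u,v in((218,355),(272,440))])
F=[atz("side",s2(u,v),10) for u,v in((38,388),(205,322),(350,432),(180,510))]
for a in F:print("foot",r(a))
for i in range(4):print(np.linalg.norm(F[i]-F[(i+1)%4]))
print("footTop",r(atz("top",t2(68,195),10)),r(atz("top",t2(325,325),10)))
print("post top", r(tri([("top",t2(217,92),None),("side",s2(281,68),None)])))
print("post top z224", r(atz("top",t2(217,92),224)),r(atz("side",s2(281,68),224)))
print("tipL", r(tri([("top",t2(228,328),None),("side",s2(92,108),None)])))
print("tipR", r(tri([("top",t2(333,300),None),("side",s2(177,170),None)])))
```

```text
ring ends [491.6 273.6 100. ] [455.7  97.3 100. ] 179.88660321471454 dir -101.52525143090377
top outer back edge z190 [487.6 217.8 190. ] [471.6 158.6 190. ]
rack front [457.2 273.    5. ] [420.9 110.8   5. ]
wheel top tri [470.2 185.7 196.6]
bigger [array([272.8, 408.9, 100. ]), array([ 86.8, 283.1, 100. ])]
foot [ 440.8 -171.2   10. ]
foot [ 564.4 -134.5   10. ]
foot [ 600.1 -255.9   10. ]
foot [ 477.7 -294.    10. ]
128.94440791123995
126.54892094867397
128.1958921758834
128.21406192054218
footTop [ 567.3 -129.4   10. ] [ 481.5 -288.9   10. ]
post top [ 561.9 -196.   222.6]
post top z224 [ 561.9 -196.   224. ] [ 560.1 -198.4  224. ]
tipL [ 438.9 -201.6  215.6]
tipR [ 459.1 -262.1  208.6]
```

Call:
move_arm([
  [0, 0, -1.2, 0, 0, -6.2],
  [0, 0, -1.2, 0, 0, -6.2],
  [0, 0, -1.2, 0, 0, -6.2],
  [0, 0, -1.2, 0, 0, -6.2],
  [0, 0, -1.2, 0, 0, -6.2],
  [0, 0, -1.2, 0, 0, -6.2],
  [0, 0, -1.2, 0, 0, -6.2],
  [0, 0, -1.2, 0, 0, -6.2],
  [0, 0, -1.2, 0, 0, -6.2],
  [0, 0, -1.2, 0, 0, -6.2],
])

```text
time_s: 1.25
eef_pos: [152.5, -502.3, 351.7]
ee_rot: [-0.0, 0.771, 0.637, 0.0]
force: [-0.3, -0.9, 0.8]
grip_width: 1.003
```

Call:
move_arm([
  [4.6, 1.15, 0, 0, 0, 0],
  [4.6, 1.15, 0, 0, 0, 0],
  [4.6, 1.15, 0, 0, 0, 0],
  [4.6, 1.15, 0, 0, 0, 0],
  [4.6, 1.15, 0, 0, 0, 0],
  [4.6, 1.15, 0, 0, 0, 0],
  [4.6, 1.15, 0, 0, 0, 0],
  [4.6, 1.15, 0, 0, 0, 0],
  [4.6, 1.15, 0, 0, 0, 0],
  [4.6, 1.15, 0, 0, 0, 0],
])

```text
time_s: 2.25
eef_pos: [354.3, -71.2, 351.5]
ee_rot: [0.0, 0.772, 0.635, 0.0]
force: [1.5, -2.0, -0.2]
grip_width: 1.002
```

Run:
```python
from h import *
print(ctrl.sense()['eef_pos'])
im=eyes.capture("top")
crop("top",280,120,130,80,6,"t3.png",im)
```

```text
[354.26652617 -71.21219375 351.49702166]
```

View pics/t3.png

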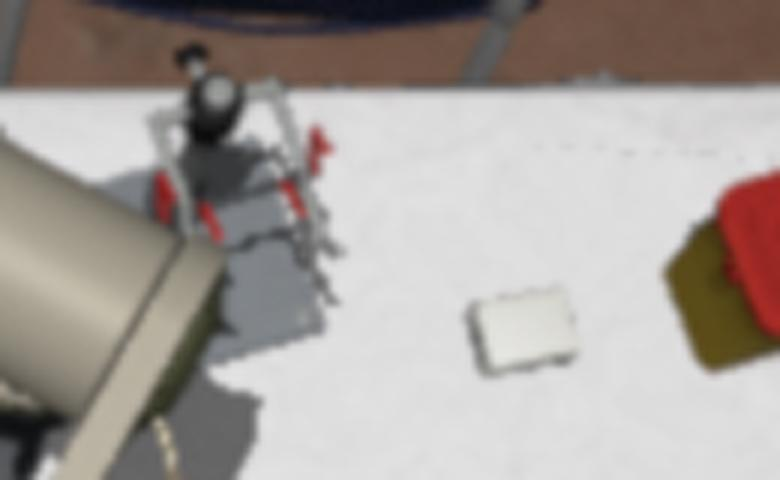

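The top view shows the stand again (foot right corner about 325,330 in the crop); the arm hides its left part. I'm moving on to the wheel.

Call:
move_arm([
  [4, 1, 0, 0, 0, 0],
  [4, 1, 0, 0, 0, 0],
  [4, 1, 0, 0, 0, 0],
  [4, 1, 0, 0, 0, 0],
  [3.5, 0.8, 1, 0, 0, 0],
  [3, 0.7, 1, 0, 0, 0],
  [2.5, 0.6, 1, 0, 0, 0],
  [1.5, 0.3, 1, 0, 0, 0],
  [0.7, 0.2, 1, 0, 0, 0],
  [0.2, 0, 0, 0, 0, 0],
], grip=7)

```text
time_s: 3.3
eef_pos: [471.2, 182.8, 299.9]
ee_rot: [-0.001, 0.772, 0.635, -0.001]
force: [-0.1, 0.1, 0.5]
grip_width: 0.824
```

Run:
```python
from h import *
import pickle
s=ctrl.sense();P=eyes.camera_params("wrist");im=eyes.capture("wrist")
print(s['eef_pos'],s['ee_rot'])
pickle.dump((s,P,im),open("w1.pkl","wb"))
crop("wrist",0,0,512,384,1.56,"w1.png",im)
im=eyes.capture("top");crop("top",130,120,130,100,6,"t4.png",im)
im=eyes.capture("side");crop("side",250,130,130,100,6,"s4.png",im);crop("side",300,180,100,120,5,"s4b.png",im)
T=np.array(P["camera_from_world"]);print(-T[:3,:3].T@T[:3,3])
```

```text
[471.24273908 182.83998611 299.85645071] [-6.27709308e-04  7.72197951e-01  6.35380573e-01 -1.20726148e-03]
[486.15125147 258.48800572 442.29724827]
```

View pics/w1.png

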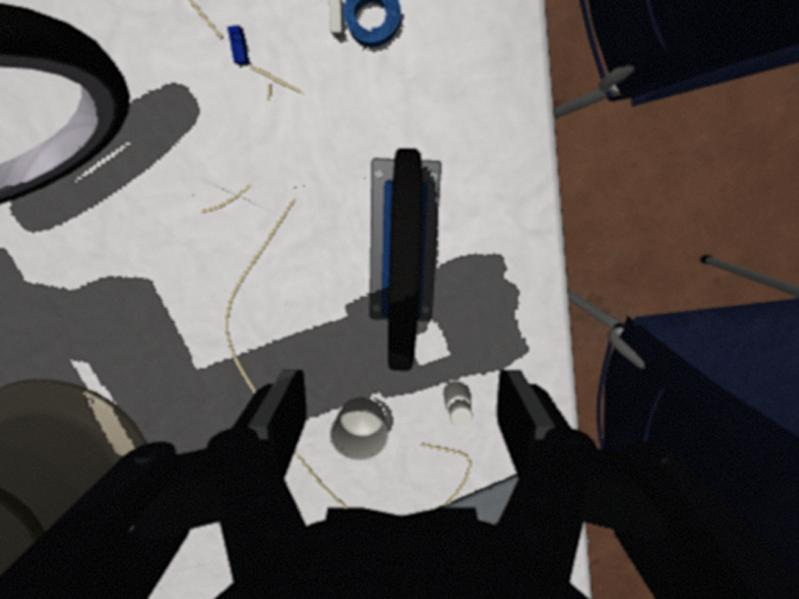

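View pics/t4.png

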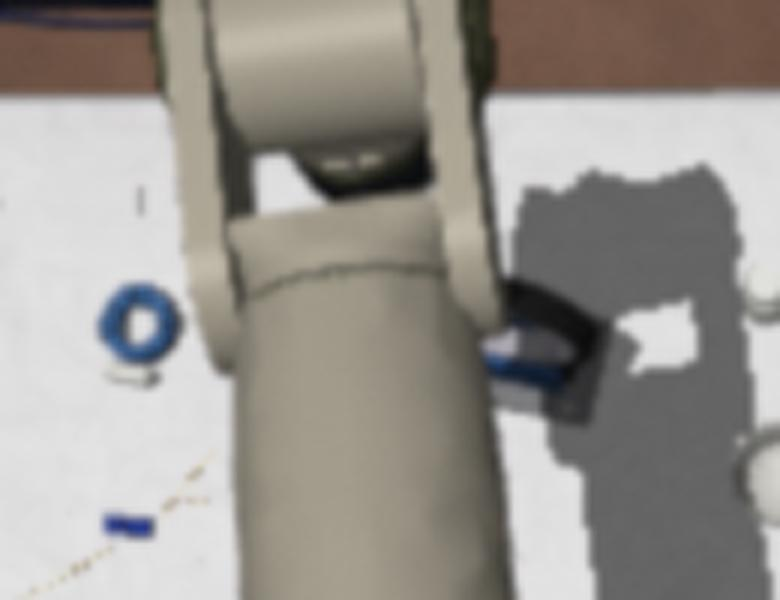

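View pics/s4.png

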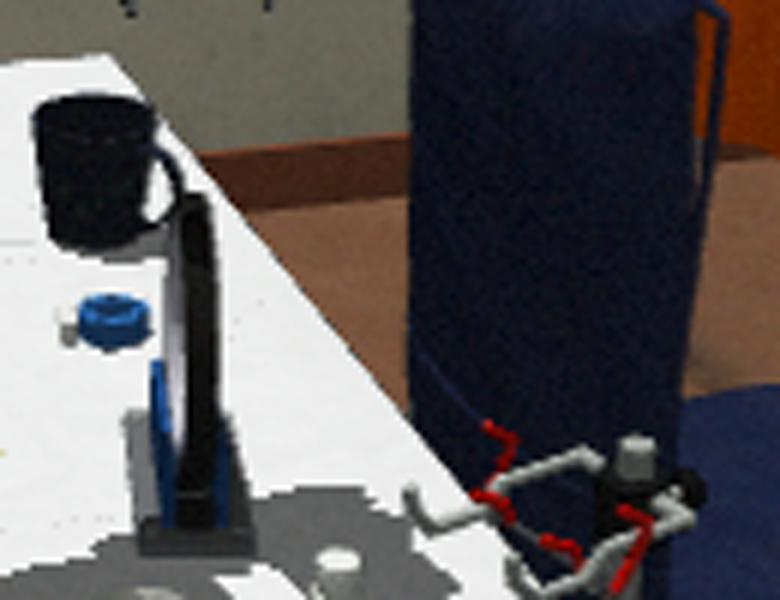

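Run:
```python
from h import *
import pickle
s,P,im=pickle.load(open("w1.pkl","rb"))
crop("wrist",215,85,90,160,3.7,"w1c.png",im)
# predicted outlines of wheel for centre,yaw
def outline(c,yaw):
    a=np.array([np.cos(yaw),np.sin(yaw),0]);b=np.array([-a[1],a[0],0]);o=[]
    for sx in(-10,10):
        o.append([proj("wrist",c+sx*a+90*(np.cos(t)*b+np.sin(t)*np.array([0,0,1])),P) for t in np.linspace(0,np.pi,25)])
    return o
ys=[110,130,150,170,190,210,230]
g=im.sum(2)
for y in ys:
    xs=np.where(g[y,240:290]<90)[0]+240
    print(y,xs.min(),xs.max())
best=None
from scipy.optimize import least_squares
def res(p):
    # tyre strip left/right edges in image vs. model: min & max of union at each row
    o=outline(np.array([p[0],p[1],100.]),p[2]);r=[]
    for y,(l,h) in E.items():
        xs=[]
        for q in o:
            q=np.array(q)
            for i in range(len(q)-1):
                y0,y1=q[i,1],q[i+1,1]
                if (y0-y)*(y1-y)<=0 and y0!=y1: xs.append(q[i,0]+(y-y0)/(y1-y0)*(q[i+1,0]-q[i,0]))
        r+= [min(xs)-l,max(xs)-h] if xs else [20,20]
    return r
E={}
for y in (125,140,155,170,185,200,215):
    xs=np.where(g[y,240:290]<90)[0]+240
    if len(xs): E[y]=(xs.min()-.5,xs.max()+.5)
for st in (-.2,):
    f=least_squares(res,[472,185,st],x_scale=[1,1,.01],loss='soft_l1',diff_step=1e-4);print(f.x,np.degrees(f.x[2]),np.round(f.fun,1))
o=outline(np.array([f.x[0],f.x[1],100]),f.x[2])
v=cv2.resize(im,None,fx=3,fy=3)
for q in o: cv2.polylines(v,[np.int32(np.array(q)*3+1)],False,(0,255,0),1)
cv2.imwrite("pics/w1f.png",v[200:780,600:950])
```

```text
110 253 271
130 251 273
150 250 279
170 250 277
190 240 271
210 249 266
230 249 264
[ 4.80112363e+02  2.10318400e+02 -2.49017977e-01] -14.267679080626554 [ 1.9 -0.8  1.1 -0.6  1.3 -6.6  0.6 -6.7  3.9 -6.   5.3 -2.5 -0.2  0.4]
```

View pics/w1f.png

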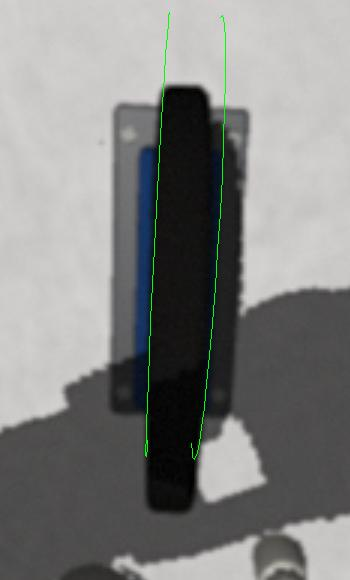

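View pics/s4b.png

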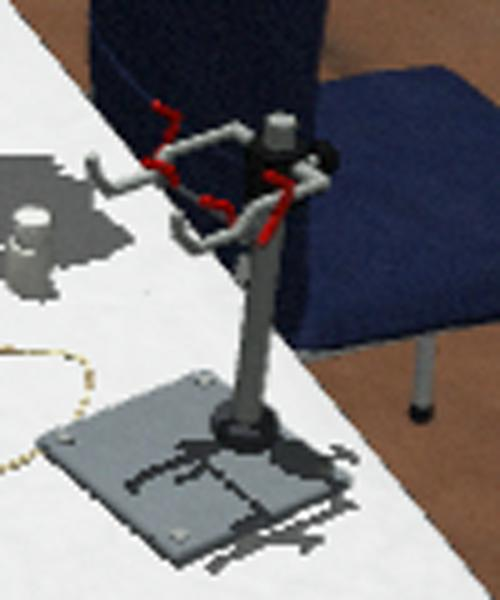

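Run:
```python
from h import *
import pickle
from scipy.optimize import least_squares
s,P,im=pickle.load(open("w1.pkl","rb"))
g=im.sum(2)
print([ (y,g[y,243:280].tolist()) for y in (105,)])
def outline(c,yaw):
    a=np.array([np.cos(yaw),np.sin(yaw),0]);b=np.array([-a[1],a[0],0])
    return [np.array([proj("wrist",c+sx*a+90*(np.cos(t)*b+np.sin(t)*np.array([0,0,1])),P) for t in np.linspace(-.3,np.pi+.3,60)]) for sx in(-10,10)]
E={}
for v,l,h in((120,161,209),(200,156,208),(300,151,205),(400,149,200),(480,147,196)):
    E[(200+v)/3-.33]=((600+l)/3-.33,(600+h)/3-.33)
def res(p):
    o=outline(np.array([p[0],p[1],100.]),p[2]);r=[]
    for y,(l,h) in E.items():
        xs=[]
        for q in o:
            for i in range(len(q)-1):
                y0,y1=q[i,1],q[i+1,1]
                if (y0-y)*(y1-y)<0: xs.append(q[i,0]+(y-y0)/(y1-y0)*(q[i+1,0]-q[i,0]))
        r+= [min(xs)-l,max(xs)-h] if xs else [20,20]
    ya=np.concatenate(o)[:,1]
    return r+[ya.min()-95.2,ya.max()-237.3]
f=least_squares(res,[472,185,-.2],x_scale=[1,1,.01],diff_step=1e-3);print(f.x,np.degrees(f.x[2]),np.round(f.fun,1))
v=cv2.resize(im,None,fx=3,fy=3)
for q in outline(np.array([f.x[0],f.x[1],100]),f.x[2]): cv2.polylines(v,[np.int32(np.array(q)*3+1)],False,(0,255,0),1)
cv2.imwrite("pics/w1g.png",v[200:780,600:950])
```

```text
[(105, [364, 363, 360, 357, 359, 357, 361, 364, 349, 237, 84, 27, 29, 26, 36, 38, 42, 39, 46, 28, 44, 34, 32, 42, 29, 16, 63, 188, 295, 326, 326, 328, 327, 323, 320, 318, 322])]
[ 4.72790758e+02  1.85365892e+02 -2.29726320e-01] -13.162348566189706 [-1.7  1.3 -1.4  1.5 -1.1  1.5 -1.4  1.6 -1.2  0.9 -0.6  0.9]
```

View pics/w1g.png

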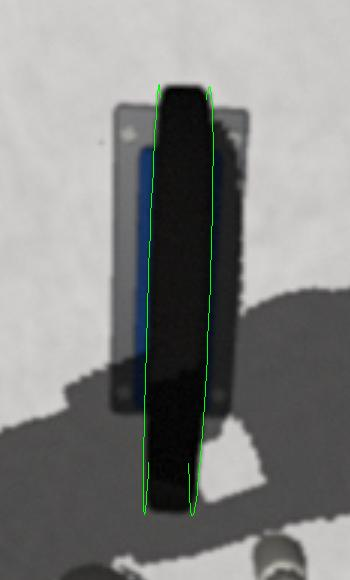

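Call:
move_arm([
  [0.3, 0.1, 1, 0, 0, 2],
  [0, 0, 1.5, 0, 0, 0],
  [0, 0, 2, 0, 0, 0],
  [0, 0, 2, 0, 0, 0],
  [0, 0, 2, 0, 0, 0],
  [0, 0, 1.8, 0, 0, 0],
  [0, 0, 1.5, 0, 0, 0],
  [0, 0, 1.1, 0, 0, 0],
  [0, 0, 0.7, 0, 0, 0],
  [0, 0, 0.3, 0, 0, 0],
], grip=6, newtons=60)

```text
time_s: 4.45
eef_pos: [473.2, 185.5, 162.2]
ee_rot: [0.0, 0.783, 0.622, 0.0]
force: [0.4, 1.0, 0.7]
grip_width: 0.702
```

Run:
```python
from h import *
print(ctrl.sense()['eef_pos'],ctrl.sense()['force'])
im=eyes.capture("wrist");crop("wrist",0,0,512,384,1.56,"w2.png",im)
im=eyes.capture("side");crop("side",250,130,100,100,6,"s5.png",im)
```

```text
[473.20263236 185.49275176 162.24083048] [0.35863365 1.00039506 0.69115552]
```

View pics/w2.png

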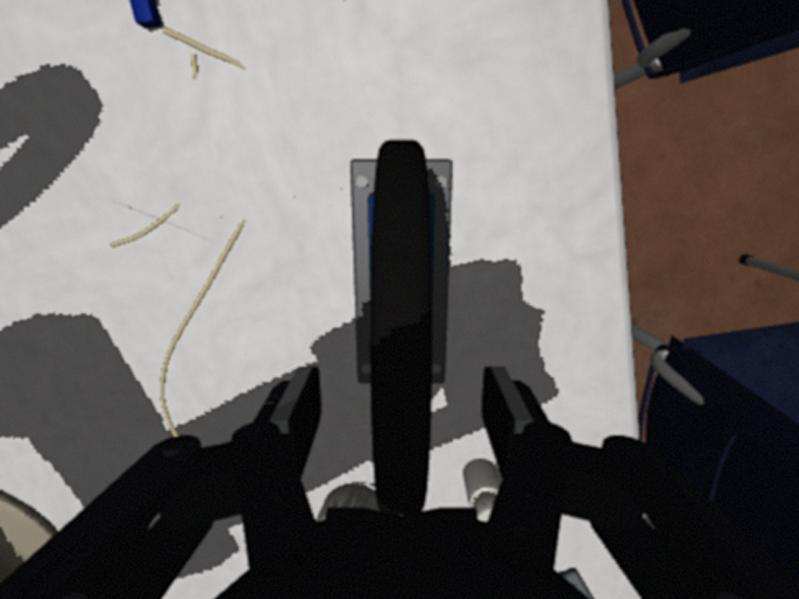

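View pics/s5.png

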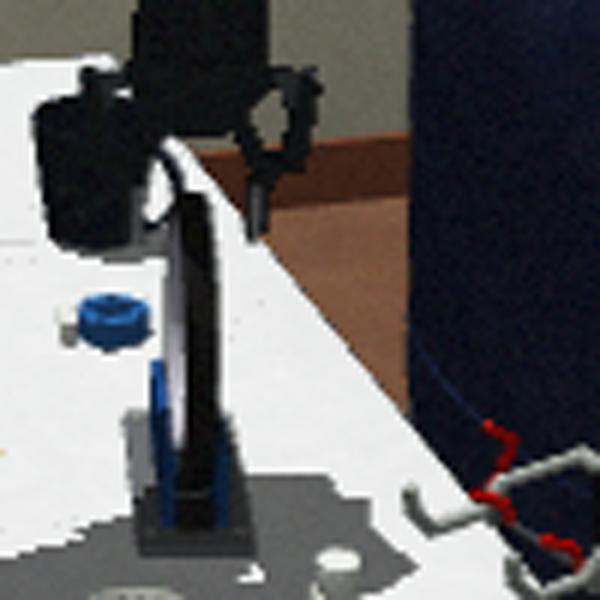

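The wheel stands centred between the fingers and well aligned (tyre around x≈400, fingers at 320 and 485). I'm closing now.

Call:
move_arm([
  [0, 0, 0.1, 0, 0, 0],
  [0, 0, 0, 0, 0, 0],
  [0, 0, 0, 0, 0, 0],
  [0, 0, 0, 0, 0, 0],
  [0, 0, 0, 0, 0, 0],
  [0, 0, 0, 0, 0, 0],
  [0, 0, 0, 0, 0, 0],
  [0, 0, 0, 0, 0, 0],
  [0, 0, 0, 0, 0, 0],
  [0, 0, 0, 0, 0, 0],
], grip=1, newtons=70)

```text
time_s: 5.55
eef_pos: [473.4, 185.8, 161.8]
ee_rot: [0.0, 0.783, 0.622, 0.0]
force: [0.0, 1.0, 5.5]
grip_width: 0.22
```

Call:
move_arm([
  [0, 0, -0.5, 0, 0, 0],
  [0, 0, -1, 0, 0, 0],
  [0, 0, -1.2, 0, 0, 0],
  [0, 0, -1.3, 0, 0, 0],
  [0, 0, -1.4, 0, 0, 0],
  [0, 0, -1.4, 0, 0, 0],
  [0, 0, -1.4, 0, 0, 0],
  [0, 0, -1.3, 0, 0, 0],
  [0, 0, -1, 0, 0, 0],
  [0, 0, -0.5, 0, 0, 0],
])

```text
time_s: 6.55
eef_pos: [473.3, 185.8, 272.6]
ee_rot: [0.0, 0.783, 0.622, 0.001]
force: [-0.4, -0.1, -2.8]
grip_width: 0.222
```

Run:
```python
from h import *
print(ctrl.sense()['eef_pos'],ctrl.sense()['force'])
im=eyes.capture("top");crop("top",240,110,170,140,4.7,"t6.png",im)
im=eyes.capture("side");crop("side",200,60,200,240,2.5,"s6.png",im)
```

```text
[473.27106315 185.79160278 272.56812775] [-0.37717697 -0.06839491 -2.78703773]
```

View pics/t6.png

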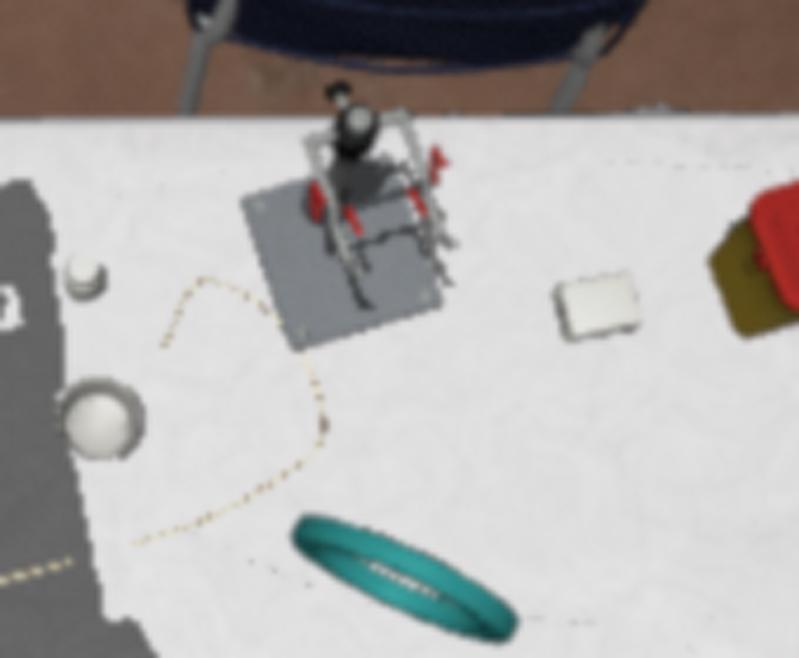

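View pics/s6.png

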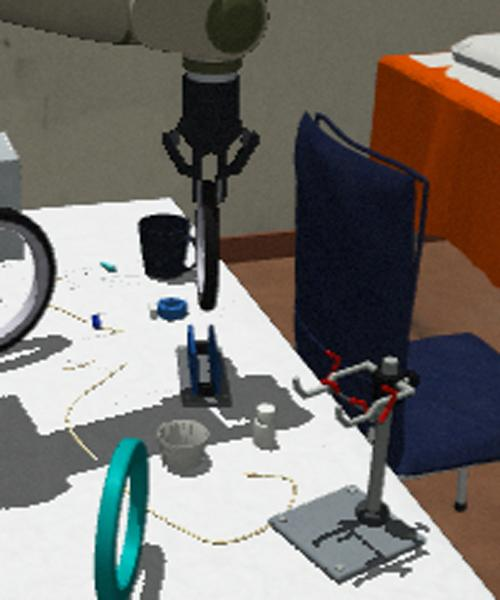

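The wheel is clear of the rack, and the turquoise ring stands apart at (405,580) in the top crop. Now I'll measure the stand closely.

Run:
```python
from h import *
im=eyes.capture("top");crop("top",288,125,52,62,10,"t7.png",im)
im=eyes.capture("side");crop("side",312,196,56,40,12,"s7.png",im);crop("side",304,195,70,105,6,"s7b.png",im)
```

```text
(no output)
```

View pics/t7.png

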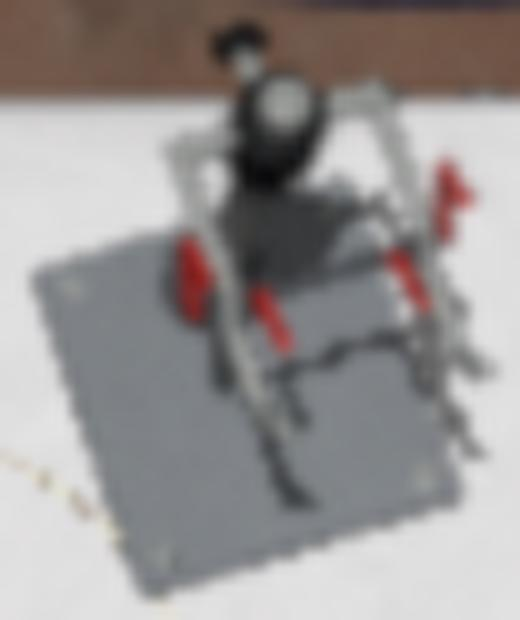

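View pics/s7.png

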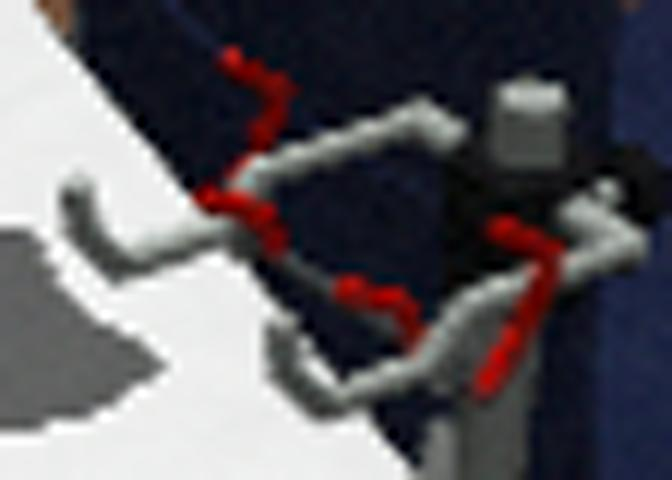

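View pics/s7b.png

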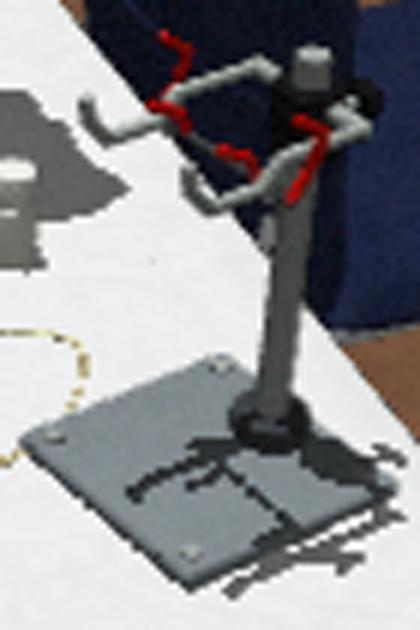

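```bash
cat > fit.py <<'E'
from h import *
from scipy.optimize import least_squares
f=lambda x0,y0,s,u,v:np.array((x0+(u+.5)/s-.5,y0+(v+.5)/s-.5))
t=lambda u,v:f(288,125,10,u,v)
s=lambda u,v:f(312,196,12,u,v)
sb=lambda u,v:f(304,195,6,u,v)
PT=eyes.camera_params("top");PS=eyes.camera_params("side")
C=[("top",t(35,270)),("top",t(462,495)),("top",t(150,592)),("side",sb(20,440)),("side",sb(218,353)),("side",sb(398,486)),("side",sb(188,583))]
F=[atz(n,uv,10) for n,uv in C]
for (n,_),a in zip(C,F):print(n,np.round(a,1))
print("yaw top",np.degrees(np.arctan2(*(F[0]-F[2])[[1,0]])),np.degrees(np.arctan2(*(F[1]-F[2])[[1,0]]))+90)
print("yaw side",np.degrees(np.arctan2(*(F[4]-F[3])[[1,0]])),np.degrees(np.arctan2(*(F[6]-F[3])[[1,0]]))+90, np.degrees(np.arctan2(*(F[5]-F[6])[[1,0]])),np.degrees(np.arctan2(*(F[5]-F[4])[[1,0]]))+90)
print("post", atz("top",t(285,98),224),atz("side",s(530,90),224))
obs=[("top",t(285,98),lambda h:(75,0,224)),("side",s(530,90),lambda h:(75,0,224)),
("side",s(75,183),lambda h:(-29,35,h+24)),("side",s(280,330),lambda h:(-29,-35,h+24)),
("top",t(285,425),lambda h:(-29,35,h+22))]
def X(p,q):
    c,sn=np.cos(p[2]),np.sin(p[2]);return np.array([p[0]+c*q[0]-sn*q[1],p[1]+sn*q[0]+c*q[1],q[2]])
def res(p):
    r=[]
    for n,uv,q in obs: r+=list(proj(n,X(p,q(p[3])),PT if n=="top" else PS)-uv)
    return r
g=least_squares(res,[489,-219,.29,195],x_scale=[1,1,.01,1])
print(g.x,np.degrees(g.x[2]));print(np.round(g.fun,1))
yf=np.radians(16.7)
g2=least_squares(lambda p:res([p[0],p[1],yf,p[2]]),[489,-219,195]);print(g2.x,np.round(g2.fun,1))
E
python3 fit.py
```

```text
top [ 569.4 -129.9   10. ]
top [ 480.3 -288.8   10. ]
top [ 443.7 -170.5   10. ]
side [ 438.8 -174.3   10. ]
side [ 563.6 -131.1   10. ]
side [ 601.9 -254.4   10. ]
side [ 475.6 -294.1   10. ]
yaw top 17.880852174964186 17.20633317481534
yaw side 19.072108510945885 17.106078395334194 17.4567216897089 17.242704691823675
post [ 563.86183108 -197.04980044  224.        ] [ 560.28393696 -197.49149553  224.        ]
[ 4.90263633e+02 -2.18978804e+02  2.94471502e-01  1.88212396e+02] 16.87197426467615
[ 0.1  0.5  0.5 -0.1  0.4  0.3  0.3 -0.5 -0.4  0.9]
[ 490.25377084 -218.93346411  188.15996883] [ 0.1  0.5  0.6 -0.1  0.4  0.3  0.2 -0.5 -0.5  0.9]
```

Call:
move_arm([
  [0, 0, 0, 0, 0, -7.5],
  [0, 0, 0, 0, 0, -7.5],
  [0, 0, 0, 0, 0, -7.5],
  [0, 0, 0, 0, 0, -7.5],
  [-1, -1, 0, 0, 0, 0],
  [-2, -2, 0, 0, 0, 0],
  [-3, -3, 0, 0, 0, 0],
  [-3, -3, 0, 0, 0, 0],
  [-3, -3, 0, 0, 0, 0],
  [-3, -3, 0, 0, 0, 0],
])

```text
time_s: 7.75
eef_pos: [371.9, -2.4, 270.8]
ee_rot: [-0.0, 0.595, 0.803, -0.0]
force: [0.5, -1.7, -2.4]
grip_width: 0.218
```

Call:
move_arm([
  [-3, -1, 0, 0, 0, 0],
  [-3.5, -1, 0, 0, 0, 0],
  [-3.5, -0.8, 0, 0, 0, 0],
  [-3.5, 0, 0, 0, 0, 0],
  [-3, 0, 0, 0, 0, 0],
  [-3, 0, 0, 0, 0, 0],
  [-2, 0, 0, 0, 0, 0],
  [-1.5, 0, 0, 0, 0, 0],
  [-1, 0, 0, 0, 0, 0],
  [-0.2, 0, 0, 0, 0, 0],
])

```text
time_s: 8.75
eef_pos: [416.8, -241.4, 271.0]
ee_rot: [-0.0, 0.596, 0.803, 0.0]
force: [0.5, -0.3, -2.1]
grip_width: 0.222
```

Run:
```python
from h import *
import pickle
s=ctrl.sense();P=eyes.camera_params("wrist");im=eyes.capture("wrist");pickle.dump((s,P,im),open("w3.pkl","wb"))
print(s['eef_pos'],s['ee_rot'],s['force'])
y=2*np.arctan2(s['ee_rot'][2],s['ee_rot'][1]);print(np.degrees(y)-90)
a=np.radians(17.1);d=s['eef_pos'][:2]-[490,-219];print("stand",d@[np.cos(a),np.sin(a)],d@[-np.sin(a),np.cos(a)])
crop("wrist",0,0,512,384,1.56,"w3.png",im)
crop("side",250,110,140,190,3.1,"s8.png")
crop("top",260,100,130,110,5.5,"t8.png")
```

```text
[ 416.764698   -241.4259703   270.96927209] [-3.33826535e-04  5.95726972e-01  8.03186940e-01  4.49723762e-05] [ 0.54360163 -0.27009919 -2.13239073]
16.871047837373922
stand -76.59192969221178 0.0995462588093119
```

View pics/w3.png

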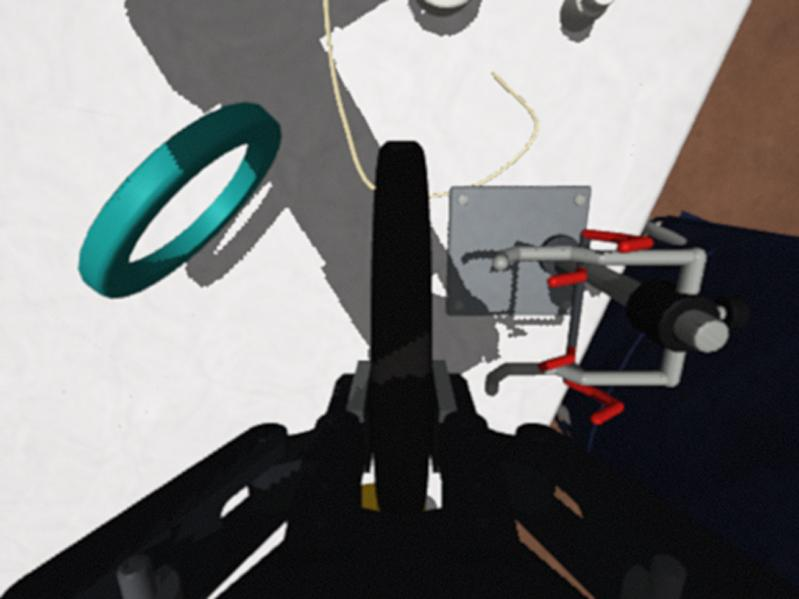

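View pics/s8.png

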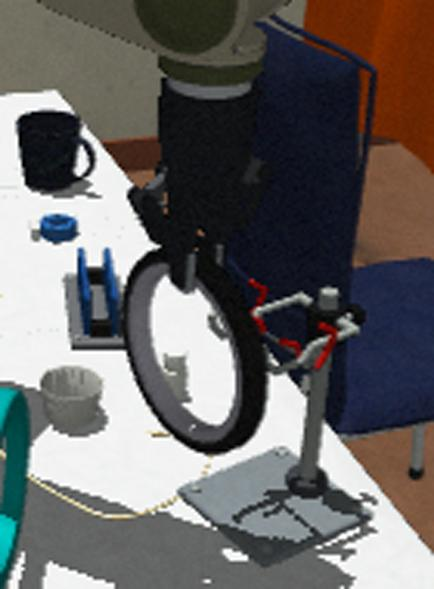

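View pics/t8.png

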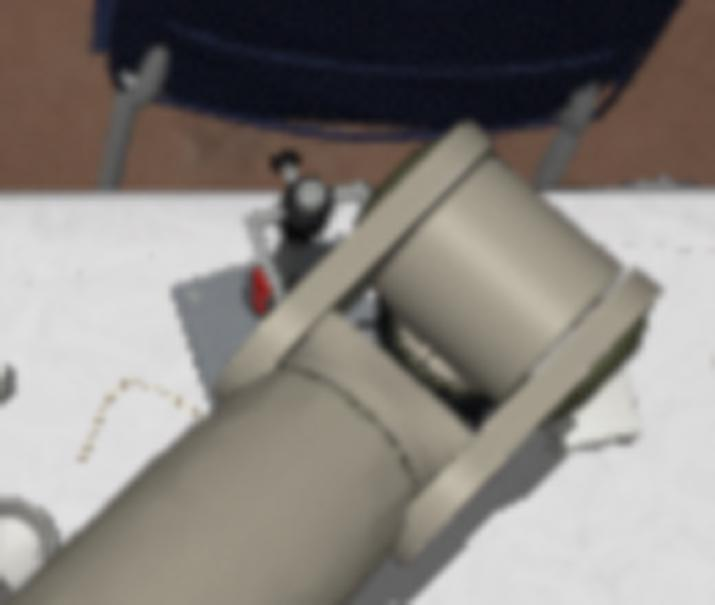

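Run:
```python
from h import *
import pickle
s,P,im=pickle.load(open("w3.pkl","rb"))
v=cv2.resize(im,None,fx=4,fy=4,interpolation=cv2.INTER_CUBIC)
def X(x,y,z,p):
    a=p[2];return np.array([p[0]+np.cos(a)*x-np.sin(a)*y,p[1]+np.sin(a)*x+np.cos(a)*y,z])
p=[490,-219,np.radians(17.1)]
for h,c in((188,(0,255,0)),(200,(255,0,255))):
    for q in[(-29,35,h+24),(-29,-35,h+24),(75,0,224),(0,35,h),(0,-35,h),(-13,35,h),(-13,-35,h),(13,35,h),(13,-35,h)]:
        u=proj("wrist",X(*q,p),P);cv2.circle(v,tuple(np.int32(u*4+1.5)),5,c,1)
cv2.imwrite("pics/w3f.png",v[540:1120,1160:1940])
```

```text
(no output)
```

View pics/w3f.png

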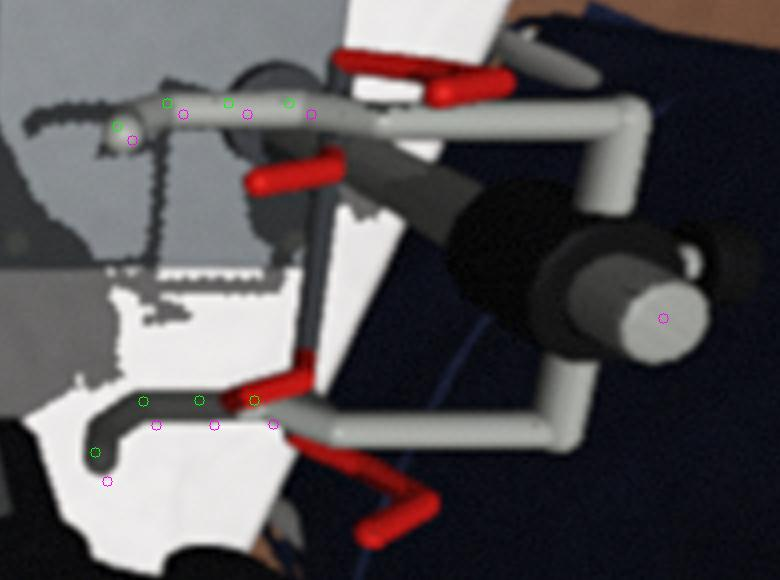

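Call:
move_arm([
  [0, 0.5, 0, 0, 0, 0],
  [0, 0.8, 0, 0, 0, 0],
  [0, 1, 0, 0, 0, 0],
  [0, 1, 0, 0, 0, 0],
  [0, 1, 0, 0, 0, 0],
  [0, 1, 0, 0, 0, 0],
  [0, 0.9, 0, 0, 0, 0],
  [0, 0.7, 0, 0, 0, 0],
  [0, 0.5, 0, 0, 0, 0],
  [0, 0.3, 0, 0, 0, 0],
])

```text
time_s: 9.9
eef_pos: [490.7, -218.6, 271.2]
ee_rot: [-0.0, 0.596, 0.803, -0.0]
force: [0.2, -0.4, -2.5]
grip_width: 0.226
```

```bash
cat > chk.py <<'E'
from h import *
import sys
s=ctrl.sense();print(s['eef_pos'],s['force'],s['wrist_torque'],s['grip_width'],s['time_s'])
a=np.radians(17.1);d=s['eef_pos'][:2]-[490,-219];print("stand",d@[np.cos(a),np.sin(a)],d@[-np.sin(a),np.cos(a)])
if len(sys.argv)>1:
    k=sys.argv[1]
    crop("wrist",180,60,250,300,2,f"w{k}.png"); crop("side",280,170,100,120,5,f"s{k}.png")
E
python3 chk.py 9
```

```text
[ 490.73895339 -218.57387038  271.23198092] [ 0.16667759 -0.44269502 -2.47886799] [-0.06262491  0.04614481 -0.00896104] 0.2257736402000066 9.9
stand 0.8315857843117647 0.19000961774488065
```

View pics/w9.png

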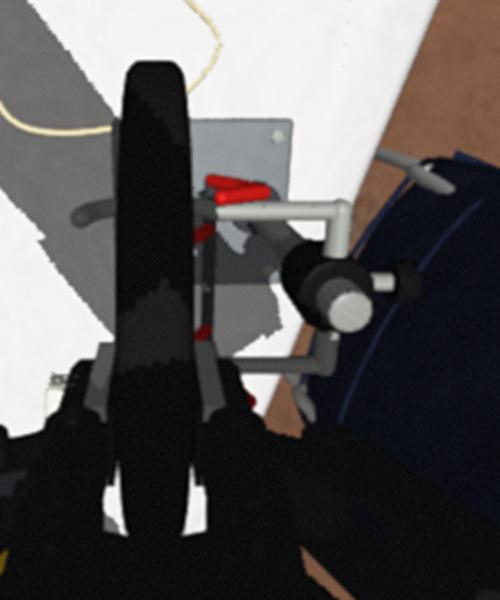

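View pics/s9.png

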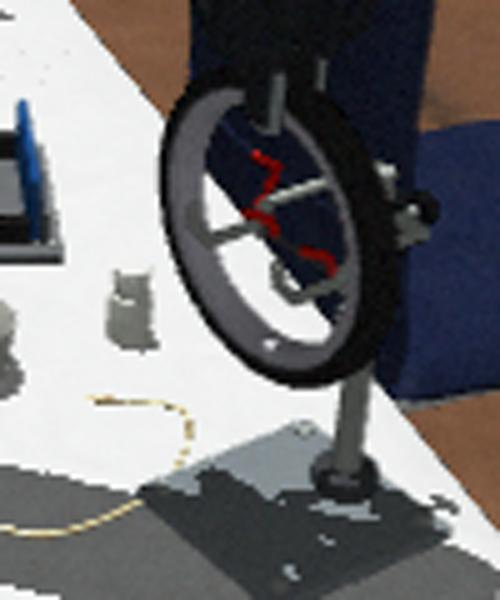

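The ring encircles both prongs with its plane behind the tips (the left tip shows at (85,215) in the wrist crop). I'm lowering to just above the earliest possible contact.

Call:
move_arm([
  [0, -0.05, 0.3, 0, 0, 0],
  [0, 0, 0.5, 0, 0, 0],
  [0, 0, 0.6, 0, 0, 0],
  [0, 0, 0.6, 0, 0, 0],
  [0, 0, 0.6, 0, 0, 0],
  [0, 0, 0.5, 0, 0, 0],
  [0, 0, 0.4, 0, 0, 0],
  [0, 0, 0.3, 0, 0, 0],
  [0, 0, 0.2, 0, 0, 0],
  [0, 0, 0.1, 0, 0, 0],
])

```text
time_s: 11.0
eef_pos: [489.9, -218.8, 230.2]
ee_rot: [-0.0, 0.596, 0.803, 0.0]
force: [-0.3, 0.2, -2.2]
grip_width: 0.223
```

Call:
move_arm([
  [0, 0, 0.15, 0, 0, 0],
  [0, 0, 0.15, 0, 0, 0],
  [0, 0, 0.15, 0, 0, 0],
  [0, 0, 0.15, 0, 0, 0],
  [0, 0, 0.15, 0, 0, 0],
  [0, 0, 0.15, 0, 0, 0],
  [0, 0, 0.15, 0, 0, 0],
  [0, 0, 0.15, 0, 0, 0],
  [0, 0, 0, 0, 0, 0],
  [0, 0, 0, 0, 0, 0],
])

```text
time_s: 12.0
eef_pos: [489.9, -218.8, 218.3]
ee_rot: [0.0, 0.596, 0.803, 0.0]
force: [-0.1, -0.4, -1.3]
grip_width: 0.22
```

```bash
python3 chk.py 10
```

```text
[ 489.90853764 -218.83829519  218.30414553] [-0.10836526 -0.39959089 -1.28858024] [-0.02974169 -0.00866135  0.03067957] 0.2204559545955146 12.0
stand -0.03987134883841751 0.18144994563071618
```

View pics/s10.png

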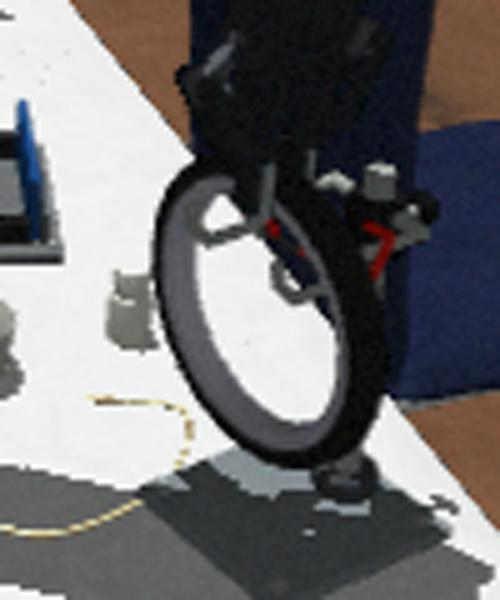

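View pics/w10.png

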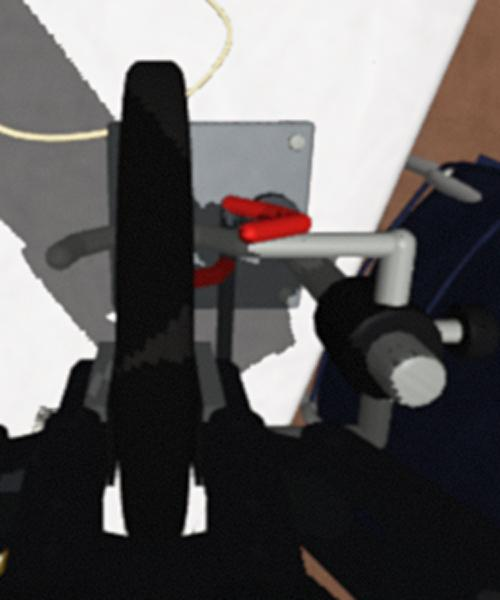

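Call:
move_arm([
  [0, 0, 0.1, 0, 0, 0],
  [0, 0, 0.1, 0, 0, 0],
  [0, 0, 0.1, 0, 0, 0],
  [0, 0, 0.1, 0, 0, 0],
  [0, 0, 0.1, 0, 0, 0],
  [0, 0, 0.1, 0, 0, 0],
  [0, 0, 0.1, 0, 0, 0],
  [0, 0, 0.1, 0, 0, 0],
  [0, 0, 0.1, 0, 0, 0],
  [0, 0, 0, 0, 0, 0],
])

```text
time_s: 13.1
eef_pos: [489.8, -218.8, 209.1]
ee_rot: [-0.0, 0.596, 0.803, -0.0]
force: [1.0, -0.9, -2.1]
grip_width: 0.226
```

Call:
move_arm([
  [0, 0, 0.05, 0, 0, 0],
  [0, 0, 0.05, 0, 0, 0],
  [0, 0, 0.05, 0, 0, 0],
  [0, 0, 0.05, 0, 0, 0],
  [0, 0, 0.05, 0, 0, 0],
  [0, 0, 0.05, 0, 0, 0],
  [0, 0, 0, 0, 0, 0],
  [0, 0, 0, 0, 0, 0],
  [0, 0, 0, 0, 0, 0],
  [0, 0, 0, 0, 0, 0],
])

```text
time_s: 14.1
eef_pos: [490.4, -219.5, 207.2]
ee_rot: [0.001, 0.596, 0.803, -0.0]
force: [0.3, -2.7, 5.2]
grip_width: 0.218
```

Contact with the paddles shows at about TCP 207.5 (force change of about 7.5 N), so home should be near 196.5. I'm continuing in small steps.

Call:
move_arm([
  [0, 0, 0.05, 0, 0, 0],
  [0, 0, 0.05, 0, 0, 0],
  [0, 0, 0.05, 0, 0, 0],
  [0, 0, 0.05, 0, 0, 0],
  [0, 0, 0.05, 0, 0, 0],
  [0, 0, 0.05, 0, 0, 0],
  [0, 0, 0, 0, 0, 0],
  [0, 0, 0, 0, 0, 0],
  [0, 0, 0, 0, 0, 0],
  [0, 0, 0, 0, 0, 0],
])

```text
time_s: 15.1
eef_pos: [490.3, -219.9, 204.5]
ee_rot: [0.002, 0.596, 0.803, -0.001]
force: [-1.7, -4.2, 6.9]
grip_width: 0.227
```

```bash
python3 chk.py 11
```

```text
[ 490.25283567 -219.89396235  204.53888585] [-1.69601243 -4.17288462  6.88931594] [-0.77838635  0.14330388 -0.04318309] 0.22697025707664376 15.1
stand -0.021202415505692157 -0.9287868526769778
```

View pics/w11.png

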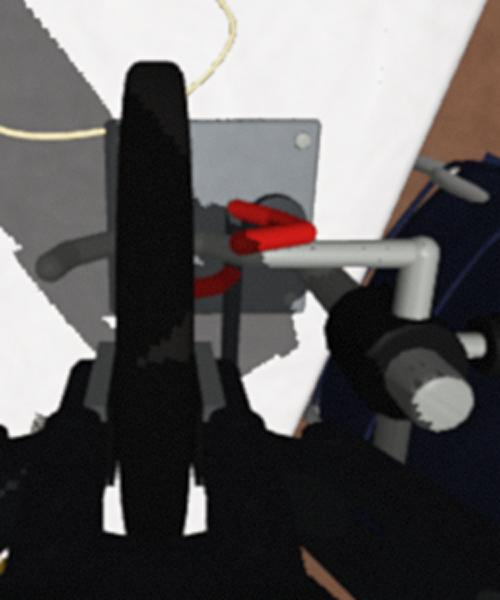

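View pics/s11.png

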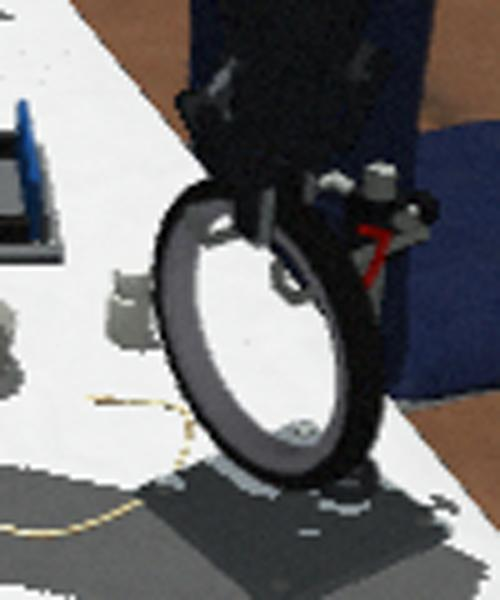

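The sideways force (−4 N in y, torque −0.8 Nm) suggests only the −y paddle is touching, so the wheel sits a few mm too far to +y. I'll shift it −x in the tool frame and hold the height.

Call:
move_arm([
  [-0.05, 0, 0, 0, 0, 0],
  [-0.05, 0, 0, 0, 0, 0],
  [-0.05, 0, 0, 0, 0, 0],
  [-0.05, 0, 0, 0, 0, 0],
  [-0.05, 0, 0, 0, 0, 0],
  [-0.05, 0, 0, 0, 0, 0],
  [0, 0, 0, 0, 0, 0],
  [0, 0, 0, 0, 0, 0],
  [0, 0, 0, 0, 0, 0],
  [0, 0, 0, 0, 0, 0],
])

```text
time_s: 16.2
eef_pos: [490.8, -221.3, 203.8]
ee_rot: [-0.0, 0.596, 0.803, 0.0]
force: [-0.9, 1.9, 5.4]
grip_width: 0.223
```

```bash
python3 chk.py
```

```text
[ 490.77490955 -221.33458103  203.79835523] [-0.8517147   1.90620258  5.43121075] [0.37669473 0.25931533 0.02782974] 0.22262466895149224 16.2
stand 0.054192166397173835 -2.459230895066648
```

Call:
move_arm([
  [0.05, 0, 0.05, 0, 0, 0],
  [0.03, 0, 0.05, 0, 0, 0],
  [0, 0, 0.05, 0, 0, 0],
  [0, 0, 0.05, 0, 0, 0],
  [0, 0, 0.05, 0, 0, 0],
  [0, 0, 0.05, 0, 0, 0],
  [0, 0, 0, 0, 0, 0],
  [0, 0, 0, 0, 0, 0],
  [0, 0, 0, 0, 0, 0],
  [0, 0, 0, 0, 0, 0],
])

```text
time_s: 17.2
eef_pos: [490.5, -221.0, 201.0]
ee_rot: [0.0, 0.596, 0.803, -0.0]
force: [-2.2, -0.5, 6.0]
grip_width: 0.222
```

```bash
python3 chk.py
```

```text
[ 490.50602254 -221.04038685  200.9605241 ] [-2.17701334 -0.48177363  5.9773529 ] [-0.00414392  0.38134676  0.01866983] 0.22154742136391437 17.2
stand -0.11630320112773268 -2.098978530800772
```

Call:
move_arm([
  [0, 0, 0.05, 0, 0, 0],
  [0, 0, 0.05, 0, 0, 0],
  [0, 0, 0.05, 0, 0, 0],
  [0, 0, 0.05, 0, 0, 0],
  [0, 0, 0.05, 0, 0, 0],
  [0, 0, 0, 0, 0, 0],
  [0, 0, 0, 0, 0, 0],
  [0, 0, 0, 0, 0, 0],
  [0, 0, 0, 0, 0, 0],
  [0, 0, 0, 0, 0, 0],
])

```text
time_s: 18.2
eef_pos: [490.5, -221.0, 198.4]
ee_rot: [0.0, 0.596, 0.803, -0.0]
force: [-2.2, -1.1, 5.7]
grip_width: 0.225
```

```bash
python3 chk.py 12
```

```text
[ 490.48149232 -221.02056692  198.35636264] [-2.17907082 -1.05618347  5.73793343] [-0.03043027  0.33614678  0.00098649] 0.22538437708724335 18.2
stand -0.1339211633795787 -2.072821907507525
```

View pics/w12.png

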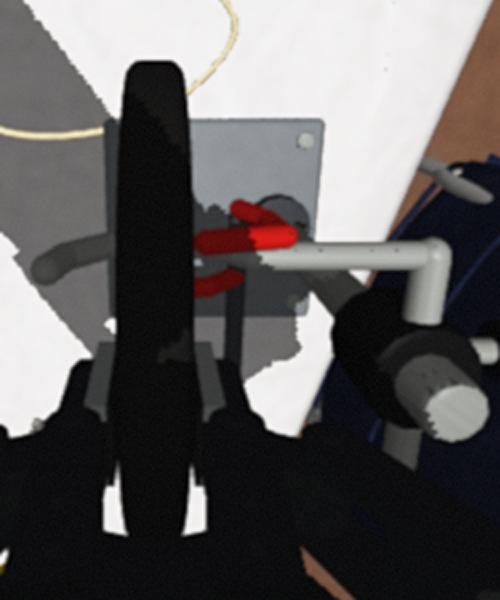

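The keeper is swinging towards the tyre. I'm taking finer steps now.

Call:
move_arm([
  [0, 0, 0.03, 0, 0, 0],
  [0, 0, 0.03, 0, 0, 0],
  [0, 0, 0.03, 0, 0, 0],
  [0, 0, 0.03, 0, 0, 0],
  [0, 0, 0.03, 0, 0, 0],
  [0, 0, 0, 0, 0, 0],
  [0, 0, 0, 0, 0, 0],
  [0, 0, 0, 0, 0, 0],
  [0, 0, 0, 0, 0, 0],
  [0, 0, 0, 0, 0, 0],
])

```text
time_s: 19.3
eef_pos: [490.5, -221.0, 196.5]
ee_rot: [0.0, 0.596, 0.803, -0.0]
force: [-1.7, 0.7, 5.1]
grip_width: 0.223
```

Call:
move_arm([
  [0, 0, 0.03, 0, 0, 0],
  [0, 0, 0.03, 0, 0, 0],
  [0, 0, 0.03, 0, 0, 0],
  [0, 0, 0, 0, 0, 0],
  [0, 0, 0, 0, 0, 0],
  [0, 0, 0, 0, 0, 0],
  [0, 0, 0, 0, 0, 0],
  [0, 0, 0, 0, 0, 0],
  [0, 0, 0, 0, 0, 0],
  [0, 0, 0, 0, 0, 0],
])

```text
time_s: 20.3
eef_pos: [490.5, -221.0, 195.8]
ee_rot: [0.0, 0.596, 0.803, -0.0]
force: [-3.3, 0.5, 6.4]
grip_width: 0.217
```

```bash
python3 chk.py 13
```

```text
[ 490.54160856 -221.00523021  195.78518891] [-3.26356564  0.47136748  6.38548367] [0.0350287  0.45238033 0.01164943] 0.21735663694928403 20.3
stand -0.07195286117449373 -2.07583978163353
```

View pics/w13.png

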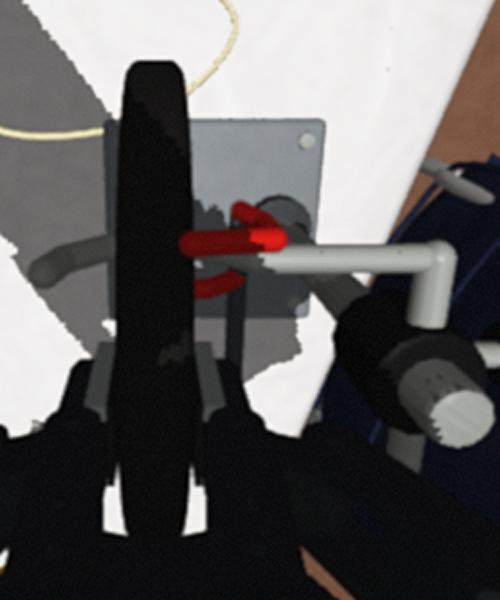

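View pics/s13.png

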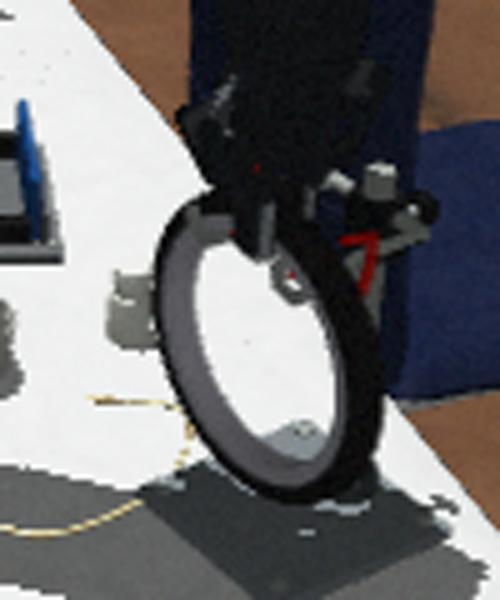

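Call:
move_arm([
  [0, 0, 0.03, 0, 0, 0],
  [0, 0, 0.03, 0, 0, 0],
  [0, 0, 0.03, 0, 0, 0],
  [0, 0, 0, 0, 0, 0],
  [0, 0, 0, 0, 0, 0],
  [0, 0, 0, 0, 0, 0],
  [0, 0, 0, 0, 0, 0],
  [0, 0, 0, 0, 0, 0],
  [0, 0, 0, 0, 0, 0],
  [0, 0, 0, 0, 0, 0],
])

```text
time_s: 21.4
eef_pos: [490.6, -221.0, 195.7]
ee_rot: [0.001, 0.596, 0.803, -0.0]
force: [-4.3, 0.9, 11.5]
grip_width: 0.222
```

Call:
move_arm([
  [0, 0, 0.03, 0, 0, 0],
  [0, 0, 0.03, 0, 0, 0],
  [0, 0, 0.03, 0, 0, 0],
  [0, 0, 0, 0, 0, 0],
  [0, 0, 0, 0, 0, 0],
  [0, 0, 0, 0, 0, 0],
  [0, 0, 0, 0, 0, 0],
  [0, 0, 0, 0, 0, 0],
  [0, 0, 0, 0, 0, 0],
  [0, 0, 0, 0, 0, 0],
])

```text
time_s: 22.4
eef_pos: [490.6, -221.1, 195.6]
ee_rot: [0.001, 0.595, 0.803, -0.0]
force: [-7.1, 1.6, 18.0]
grip_width: 0.225
```

Home is felt: the force rises steeply at z≈195.6. I'm easing off right away.

Call:
move_arm([
  [0, 0, -0.06, 0, 0, 0],
  [0, 0, -0.06, 0, 0, 0],
  [0, 0, 0, 0, 0, 0],
  [0, 0, 0, 0, 0, 0],
  [0, 0, 0, 0, 0, 0],
  [0, 0, 0, 0, 0, 0],
  [0, 0, 0, 0, 0, 0],
  [0, 0, 0, 0, 0, 0],
  [0, 0, 0, 0, 0, 0],
  [0, 0, 0, 0, 0, 0],
])

```text
time_s: 23.4
eef_pos: [490.6, -221.0, 195.7]
ee_rot: [0.0, 0.596, 0.803, -0.0]
force: [-3.8, -0.6, 10.9]
grip_width: 0.22
```

```bash
python3 chk.py 14
```

```text
[ 490.60331215 -221.04325972  195.71978934] [-3.81403323 -0.56768289 10.91068595] [0.21273466 0.71547563 0.06909469] 0.220071284263376 23.4
stand -0.024159209243524993 -2.130331464851248
```

View pics/w14.png

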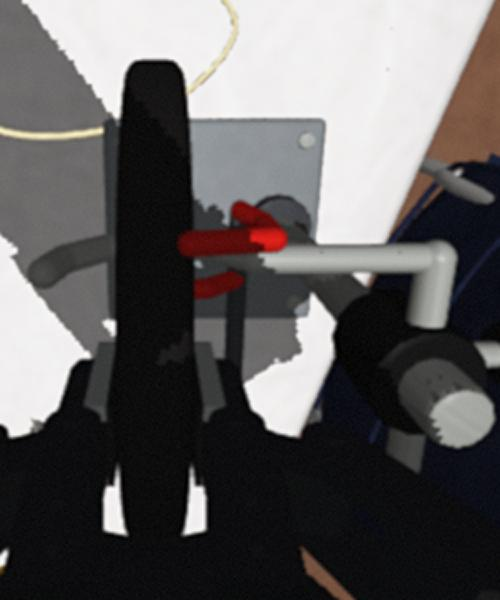

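View pics/s14.png

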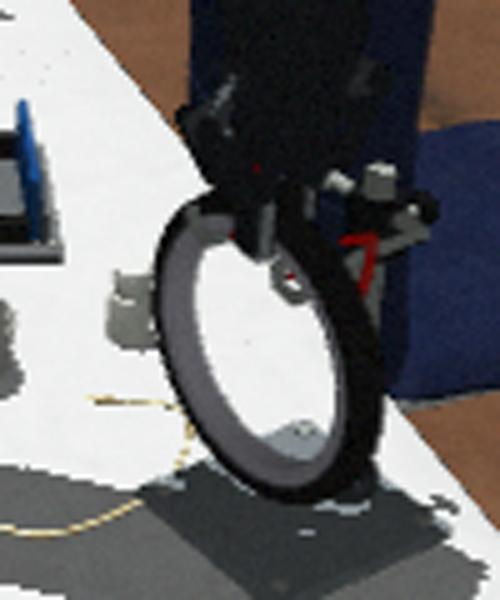

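Home agrees with the vision: seat ≈192 mm felt against ≈191 mm seen, 11 mm of travel after contact, and the keeper over the tyre edge. I'll relieve the load, then open gently.

Call:
move_arm([
  [0, 0, -0.05, 0, 0, 0],
  [0, 0, -0.05, 0, 0, 0],
  [0, 0, 0, 0, 0, 0],
  [0, 0, 0, 0, 0, 0],
  [0, 0, 0, 0, 0, 0],
  [0, 0, 0, 0, 0, 0],
  [0, 0, 0, 0, 0, 0],
  [0, 0, 0, 0, 0, 0],
  [0, 0, 0, 0, 0, 0],
  [0, 0, 0, 0, 0, 0],
])

```text
time_s: 24.5
eef_pos: [490.5, -220.9, 195.8]
ee_rot: [-0.0, 0.596, 0.803, 0.0]
force: [-1.3, -1.3, 3.5]
grip_width: 0.218
```

Call:
move_arm([
  [0, 0, 0, 0, 0, 0],
  [0, 0, 0, 0, 0, 0],
  [0, 0, 0, 0, 0, 0],
  [0, 0, 0, 0, 0, 0],
  [0, 0, 0, 0, 0, 0],
  [0, 0, 0, 0, 0, 0],
  [0, 0, 0, 0, 0, 0],
  [0, 0, 0, 0, 0, 0],
  [0, 0, 0, 0, 0, 0],
  [0, 0, 0, 0, 0, 0],
], grip=2.8, newtons=20)

```text
time_s: 25.5
eef_pos: [490.5, -220.9, 195.8]
ee_rot: [0.0, 0.596, 0.803, 0.0]
force: [-0.5, -0.5, -0.3]
grip_width: 0.331
```

```bash
python3 chk.py 15
```

```text
[ 490.53170811 -220.9411195   195.8152668 ] [-0.53302216 -0.54161364 -0.34145631] [-0.07764582 -0.02589389  0.0392316 ] 0.3308836506578771 25.5
stand -0.06256450893632581 -2.0116520838516743
```

View pics/w15.png

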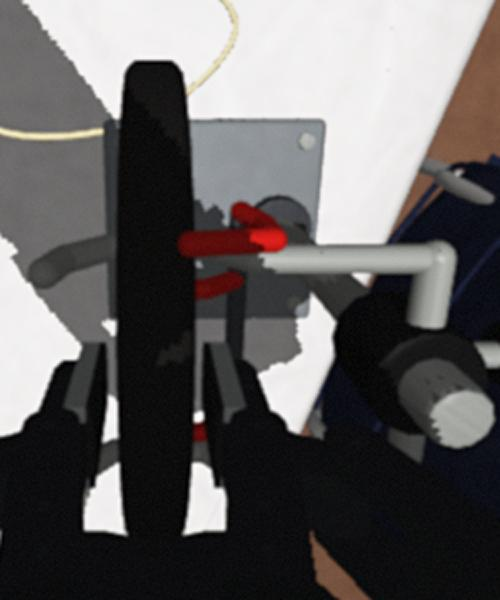

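View pics/s15.png

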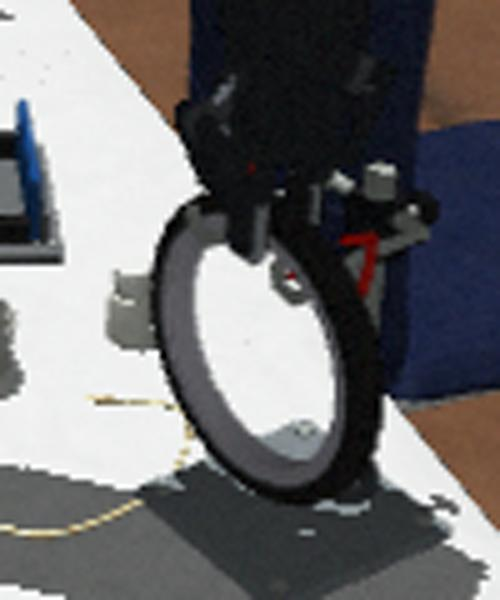

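The fingers are free (force about 0) and both keepers lie over the tyre. I'm withdrawing straight up.

Call:
move_arm([
  [0, 0, -0.1, 0, 0, 0],
  [0, 0, -0.2, 0, 0, 0],
  [0, 0, -0.3, 0, 0, 0],
  [0, 0, -0.4, 0, 0, 0],
  [0, 0, -0.5, 0, 0, 0],
  [0, 0, -0.5, 0, 0, 0],
  [0, 0, -0.5, 0, 0, 0],
  [0, 0, -0.5, 0, 0, 0],
  [0, 0, -0.5, 0, 0, 0],
  [0, 0, 0, 0, 0, 0],
])

```text
time_s: 26.6
eef_pos: [490.7, -221.1, 231.6]
ee_rot: [0.001, 0.596, 0.803, -0.0]
force: [0.7, -0.3, -0.1]
grip_width: 0.328
```

Call:
move_arm([
  [0, 0, -1, 0, 0, 0],
  [0, 0, -1.5, 0, 0, 0],
  [0, 0, -1.5, 0, 0, 0],
  [0, 0, -1.5, 0, 0, 0],
  [0, 0, -1.5, 0, 0, 0],
  [0, 0, -1.5, 0, 0, 0],
  [0, 0, -1.5, 0, 0, 0],
  [0, 0, -1, 0, 0, 0],
  [0, 0, -0.5, 0, 0, 0],
  [0, 0, 0, 0, 0, 0],
])

```text
time_s: 27.6
eef_pos: [490.6, -221.0, 346.1]
ee_rot: [0.0, 0.596, 0.803, 0.0]
force: [0.2, -0.2, 0.3]
grip_width: 0.329
```

```bash
python3 chk.py 16
python3 - <<'E'
from h import *
import pickle
s=ctrl.sense();P=eyes.camera_params("wrist");im=eyes.capture("wrist");pickle.dump((s,P,im),open("w4.pkl","wb"))
crop("top",280,110,90,90,6,"t16.png")
p=[490,-219,np.radians(17.1)]
v=cv2.resize(im,None,fx=3,fy=3,interpolation=cv2.INTER_CUBIC)
a=np.array([np.cos(p[2]),np.sin(p[2]),0]);b=np.array([-a[1],a[0],0])
for sx in(-10,10):
    q=[proj("wrist",np.array([490,-219,134.])+sx*a+90*(np.cos(t)*b+np.sin(t)*np.array([0,0,1])),P) for t in np.linspace(0,np.pi,40)]
    cv2.polylines(v,[np.int32(np.array(q)*3+1)],False,(0,255,0),1)
cv2.imwrite("pics/w4.png",v[300:900,500:1300])
E
```

```text
[ 490.59633274 -220.96057327  346.14712897] [ 0.20128826 -0.18687116  0.3055066 ] [ 0.00098498  0.02728093 -0.05086441] 0.3293662065239773 27.6
stand -0.00651693232605699 -2.04924811190974
```

View pics/w4.png

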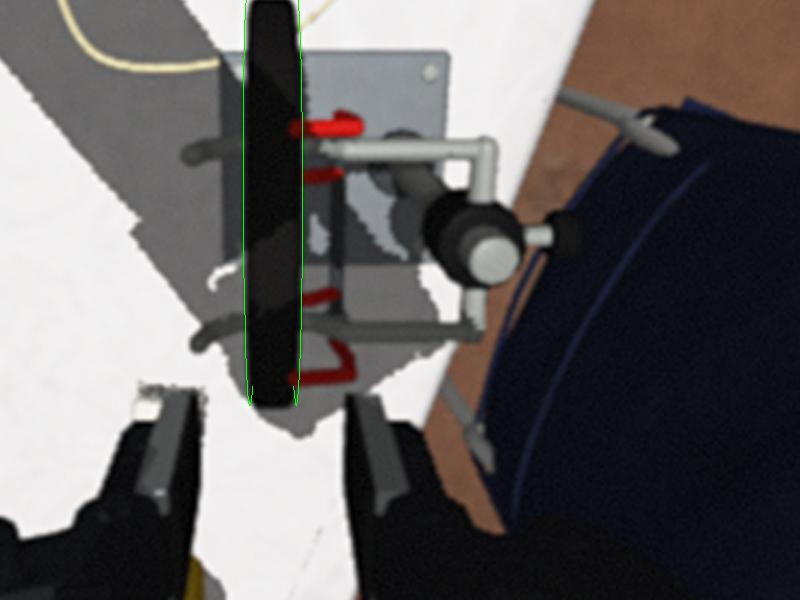

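View pics/s16.png

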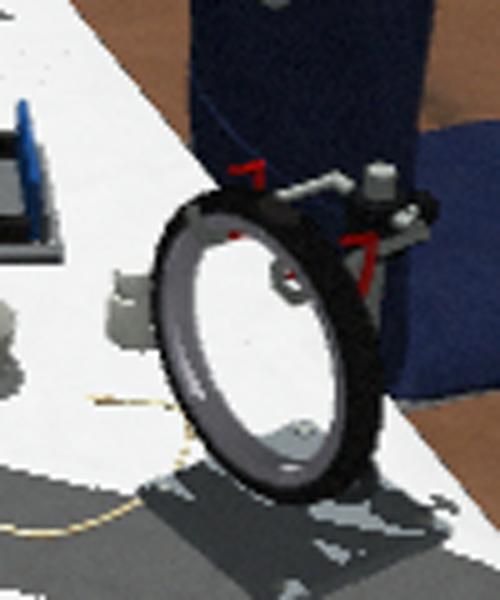

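Run:
```python
from h import *
import pickle
a=np.radians(17.1)
def st(X): d=X[:2]-[490,-219];return np.round([d@[np.cos(a),np.sin(a)],d@[-np.sin(a),np.cos(a)],X[2]],1)
P3=pickle.load(open("w3.pkl","rb"))[1];P4=pickle.load(open("w4.pkl","rb"))[1]
f=lambda u,v:((1160+u)/4,(540+v)/4); g=lambda u,v:((500+u)/3,(300+v)/3)
for z in(222,228,232):
    print(z,"open tips",st(atz("wrist",f(430,95),z,P3)),st(atz("wrist",f(370,535),z,P3)),"now tips",st(atz("wrist",g(293,128),z,P4)),st(atz("wrist",g(290,380),z,P4)))
print("bar",[st(atz("wrist",g(336,225),z,P4)) for z in(188,195,200)])
# knee points: lower keeper elbow
print("elbow open",[st(atz("wrist",f(435,500),z,P3)) for z in(222,230)],"now",[st(atz("wrist",g(350,375),z,P4)) for z in(222,230)])
```

```text
222 open tips [ 25.   42.5 222. ] [ 26.9 -49.1 222. ] now tips [  7.   43.5 222. ] [  6.4 -46.9 222. ]
228 open tips [ 21.8  43.6 228. ] [ 23.6 -45.2 228. ] now tips [  6.9  44.2 228. ] [  6.3 -44.2 228. ]
232 open tips [ 19.7  44.3 232. ] [ 21.5 -42.6 232. ] now tips [  6.8  44.7 232. ] [  6.2 -42.3 232. ]
bar [array([ 24.7,   2.5, 188. ]), array([ 24.1,   4.2, 195. ]), array([ 23.7,   5.4, 200. ])]
elbow open [array([ 39. , -40.9, 222. ]), array([ 34.2, -36. , 230. ])] now [array([ 28.2, -45. , 222. ]), array([ 27.3, -41.4, 230. ])]
```

```bash
python3 -c "
from rig import ctrl,order
print(ctrl.sense()['time_s'],ctrl.sense()['force']);print(order.finish_job())"
```

```text
27.8 [-0.20402854 -1.0703774  -0.01820186]
the job is handed in; nothing more can be done
None
```

The wheel hangs home in the twin J-hook with the red claw over the tyre, and I handed the job in at 27.8 s with no verdict reported.

**What I did:** I took the smaller dark rim from the rack; it measured 180 mm across, against about 225 mm for the other dark ring, and I left the turquoise one alone. I hung it behind the tips and pressed it down until the force rose steeply. I then eased off, opened the fingers a little and withdrew straight up.

**Last checks:**
- **Position:** The camera view matched the home outline. By that match the wheel was centred on the seat along the arm to within a few mm, with its axle in line. The seat came out at about 192 mm by feel and 191 mm by vision.
- **Force:** The highest reading was 18 N up and 7 N sideways, about 22 N once the wheel's weight is counted. That is closer to the 25 N limit than I meant to go. Readings come only at the end of each move, so a brief higher peak could have been missed.
- **Claw:** I could not read its joint directly. The keeper tips moved about 15 mm, which is roughly 0.40 rad give or take 0.04, so the margin over 0.36 rad is thin.
- **Release:** The last readings were close to zero (about 1 N at most), with the fingers about 150 mm above the hook.
- **Bystanders:** I did not re-measure them at the end. The wheel passed well above the cup and bottle on the way to the hook, and I saw no contact with anything.

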